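Clamp the hardness reference block

TASK

Clamp the steel reference block that sits between the pins of the clamping fixture: push the swing strap round over the block until it is fully home against its stop pin, then press the cam lever fully down so that the foot is tight on the block. Nothing needs to be picked up; leave the block in its seat and do not disturb the things lying around the fixture.

Things in the scene. Friction and masses are not known exactly. Their poses are not given: they have to be found in the camera images.
- fixture: Clamping fixture fixed to the bench: aluminium base plate 104 x 180 x 12 mm with a steel post. Origin at the underside of the plate, on the bench. In its own frame the post axis (vertical, about which the strap swings) is at x 0, y +45 mm; the block's seat centre is at x 0, y -40 mm, between three locating pins (6 mm diameter, 8 mm above the plate); the stop pin (8 mm diameter, top 45 mm above the bench) is at x +14, y +21 mm, on the +x side of the strap's home place.
- strap (a joint): Swing strap (dark steel bar), angle in rad about the post: 0 = fully home over the block against its stop, where the strap points from the post along the fixture's -y; positive = swung open toward the fixture's -x (at 1.57 it points along -x), limit 1.75. It closes counter-clockwise seen from above. Its friction holds it where it is left; about 2 N at its end moves it.
- strap_end (a point): Point inside the strap, 75 mm from the post axis, 43 mm above the bench, mid-width and mid-height. The bar is 20 mm wide and 14 mm tall there (36 to 50 mm above the bench) with upright sides, and ends in a round 92 mm from the post axis; the foot's spindle stands up to 57 mm, 68 mm from the axis. The frame turns with the strap: its y axis points from the strap's end toward the post.
- lever (a joint): Cam lever, angle in rad about a level pivot on the strap, directly over the post axis, 62 mm above the bench, across the strap: 0 = fully up (60 degrees above level), 1.05 = fully down (level). It leans away from the strap's end (at strap home it points along the fixture's +y), turns with the strap, and stays where it is left; 2 to 4 N across its ball moves it (most near the end, as the cam tightens).
- lever_ball (a point): Centre of the black ball knob (22 mm diameter) at the lever's end, 85 mm from the pivot; about 136 mm above the bench when up, 62 mm when fully down.
- foot: Round rubber foot, 16 mm diameter, under the strap 68 mm from the post axis; the cam drives it down about 3 mm. With the lever up it stands about 2 mm above the block. Its origin is at bench height straight below the foot.
- ref_block: Loose steel hardness reference block, a disc 60 mm in diameter and 15 mm thick, lying in the seat; its top is 27 mm above the bench. Origin at the centre of its underside.
- specimen: Bystander: grey resin-mounted specimen, disc 30 mm in diameter, 17 mm high. Origin at the centre of its underside.
- loupe: Bystander: black folding loupe, 34 x 77 x 13 mm, lying flat. Origin at the centre of its underside.
- tube: Bystander: black plastic tube, 27 mm in diameter, standing 60 mm high. Origin at the centre of its underside.
- marker: Bystander: marker pen, 17 x 135 x 16 mm, lying along its own y. Origin at the centre of its underside.
Things that resemble listed ones, but are neither listed nor needed, are in the scene too. There is more than one size of the ref_block; the job needs the larger.

How it is judged (in metres and radians):
On the way, in this order (a step that is already met when the one before it is completed fails the run):
1. the strap is home over the block while the lever is still up (value of joint strap below 0.07 rad and value of joint lever below 0.4 rad), for 0.2 s.
2. the cam lever is fully down and the foot presses on the block (value of joint strap below 0.07 rad and value of joint lever above 0.95 rad and contact force between foot and ref_block above 2 N), for 0.2 s.
At the end, for the whole second after the job is handed in: Strap within 0.07 rad (about 5 mm at its end) of home, lever within 0.1 rad of fully down, foot pressing on the block with more than 2 N, block within 4 mm of where it lay and at rest, each bystander within 20 mm of where it was (all of step 2 and distance of ref_block from where it was at the start of the episode below 0.004 m and linear speed of ref_block below 0.01 m/s and distance of each of specimen, loupe, tube, marker from where it was at the start of the episode below 0.02 m); the robot touches nothing.
It fails at once if the block is lifted or knocked out of its seat (moved over 6 mm) (distance of ref_block from where it was at the start of the episode above 0.006 m).
It fails at once if the lever is pressed down before the strap is over the block (value of joint lever above 0.5 rad and value of joint strap above 0.15 rad).
It fails at once if a thing beside the fixture is lifted or moved over 20 mm (distance of any of specimen, loupe, tube, marker from where it was at the start of the episode above 0.02 m).
It also fails if it takes over 40 s, if anything falls off the work surface, if the arm or the gripper's body presses on something with over 40 N, if the wrist force passes 120 N, or if a joint passes its speed limit or range.

ROBOT

A 7-joint arm with a two-finger parallel gripper is mounted at the origin on a cart in front of the work surface, level with it; the furniture and walls round the work are solid. World frame = base frame: x ahead of the robot, y to its left, z up, the work surface at z = 0. Lengths are in m, angles in degrees, forces in N, time in s.
With the tool pointing down it reaches from about 0.425 to 0.925 m from the base axis. Payload 6.8 kg.
Tool frame: the origin (TCP) lies at the very end of the fingers, on their centre line; the grasp point (between the pads) lies 19 mm behind it; z points along the fingers, y is the line along which they close (so a half turn about z gives the same grasp; the last joint's range is limited). The gripper opens to 88 mm and grips with 3 to 60 N. Pads are 20 mm wide; open, the fingers measure 115 mm over their backs; the gripper's body (75 mm by 178 mm) begins 61 mm behind the grasp point.
Start: joints at [57.29, 27.33, 1.283, 89.118, -0.659, 63.558, -4.761], TCP at [0.301, -0.604, 0.223] pointing down, gripper open.
Joint ranges: [-169.35, 169.35], [-19.33, 120.38], [-80.79, 83.38], [13.8, 139.57], [-78.32, 258.32], [9.67, 109.79], [-169.56, 169.56]. Speed limits (degrees/s): [136.94, 136.94, 180, 180, 180, 180, 180].

INTERFACE

Orientations are given as [roll, pitch, yaw] about the fixed x, y, z axes, in that order (R = Rz(yaw) Ry(pitch) Rx(roll)).
In Python, from rig import env gives the robot as it stands. The module is installed in compiled form; this text tells all that it offers. Calls block until the motion is done:
- env.movep(position, orientation): joint-space move of the TCP to a pose.
- env.move_linear(position, frame=None, velocity=0.15): straight line of the TCP; frame=None keeps the orientation; velocity is the mean speed in m/s.
- env.movej(angles): joint-space move.
- env.open_gripper() and env.gripper_close(): open the fingers fully, or close them until they stop; the grip force is fixed at half the most.
- env.pause(seconds).
- env.inverse_kinematics(position, orientation): joint angles nearest the present ones, or None.
- env.get_state(): the state.
- env.camera(name): name is "side" or "top" or "wrist"; returns a dict with "color" (420x560x3 uint8, red, green, blue), "range_z" (420x560 float32, m along the optical axis (not along the pixel's ray), 0 where there is no reading), "vertical_fov" (degrees; the focal length in pixels is half the picture's height over the tangent of half this angle, whatever the lens; pixels are square), "cx", "cy" (the principal point, pixels), "k1" (the pictures are not rectified: a ray, as slopes to the right and down, at radius r is drawn at 1 + k1 r^2 times it, then the intrinsics apply), "rvec" (rotation vector, rad) and "tvec" (3), from world to camera coordinates, as OpenCV has them; the wrist camera has in their place "T_tool_cam" (4x4, takes a point from camera to tool coordinates, whose origin is the TCP and whose axes are the flange's). Camera axes: x right, y down, z forward; pixel columns grow to the right and rows downward; lengths in m; the calibration is good to about 2 mm. A picture is of the moment at which its call begins: read the wrist's pose just before it.
A pose or a line that the arm cannot do raises env.PlanningError and nothing moves.
- env.job_done(): hands the job in; it is judged then, once.
The state is a dict: "clock": time; "joint_pos": joint angles; "qvel": joint speeds; "joint_efforts": joint torques, N m; "position": TCP position; "eef_rot": TCP orientation; "contact_force": force on the tool from outside, world axes, zero at the start; "moment": the same for the moment, N m; "grip_width": opening from 0.0 (shut) to 1.0 (fully open); "grasp_force": force on a finger pad.
Only numpy, scipy, OpenCV 4.12 (cv2) and the standard library are available. Lean on these libraries where they do the work, as an engineer would, in place of code of your own. Each camera call takes 0.05 s, during which the arm holds its last target. There are 200 camera calls.

## Working session

There is one attempt and no reset: what is moved stays moved. The work goes in short steps, each a Python script; the robot and the scene stay as the last script left them, time stands still between calls to the robot, and variables do not carry over. Pictures are saved under pics/ and viewed, at most 10 in all, crops included, and the job is handed in when it is done.

```bash
mkdir -p pics; ls; cat > h.py <<'E'
import numpy as np, cv2, pickle
from rig import env
def K(c):
    f=c["color"].shape[0]/2/np.tan(np.radians(c["vertical_fov"])/2)
    return np.array([[f,0,c["cx"]],[0,f,c["cy"]],[0,0,1.]])
def slopes(c,px):
    k=K(c); d=np.array([c["k1"],0,0,0,0.])
    return cv2.undistortPoints(np.array(px,float).reshape(-1,1,2),k,d).reshape(-1,2)
def rt(c): return cv2.Rodrigues(np.array(c["rvec"],float))[0],np.array(c["tvec"],float).ravel()
def plane(c,px,z):   # pixels -> world points on plane z
    R,t=rt(c); o=-R.T@t; d=np.c_[slopes(c,px),np.ones(len(px))]@R
    return o+d*((z-o[2])/d[:,2])[:,None]
def depth(c,px):     # pixels -> world points by range
    R,t=rt(c); z=np.array([c["range_z"][int(v),int(u)] for u,v in px])
    return (np.c_[slopes(c,px),np.ones(len(px))]*z[:,None]-t)@R
def project(c,P):
    return cv2.projectPoints(np.array(P,float).reshape(-1,1,3),np.array(c["rvec"],float),np.array(c["tvec"],float),K(c),np.array([c["k1"],0,0,0,0.]))[0].reshape(-1,2)
def save(n,im): cv2.imwrite(f"pics/{n}.png",im[:,:,::-1])
E
python3 - <<'E'
from h import *
for n in("top","side"):
    c=env.camera(n); pickle.dump(c,open(n+".pkl","wb")); save(n,c["color"])
    R,t=rt(c); print(n,c["vertical_fov"],c["k1"],-R.T@t)
print(env.get_state())
E
```

```text
pics
top 43.851199221905894 0.029639032945246637 [ 0.50086141 -0.19142862  1.00076785]
side 42.59215607870291 -0.11606928949444589 [0.29599411 0.4583095  0.75328725]
{'clock': 0.1, 'joint_pos': array([57.29010116, 27.37008512,  1.27870445, 89.16965601, -0.65729575,
       63.55771707, -4.76005002]), 'qvel': array([ 0.12078472, -0.09576054, -0.00177383, -0.08912269, -0.04263164,
       -0.05296397, -0.05645524]), 'joint_efforts': array([ 4.84974429e-03, -5.84089744e+01,  1.54069752e+00, -2.73312736e+01,
       -5.41199232e-02,  1.31435785e-02,  5.00522606e-05]), 'position': array([ 0.30112105, -0.60353189,  0.22181191]), 'eef_rot': array([-1.79910164e+02,  7.24005982e-03,  2.65206273e+01]), 'contact_force': array([ 0.1484598 ,  1.07822862, -0.31694194]), 'moment': array([-0.02754075,  0.02402066, -0.00889991]), 'grasp_force': 0.0, 'grip_width': 1.000412631728733}
```

View pics/top.png

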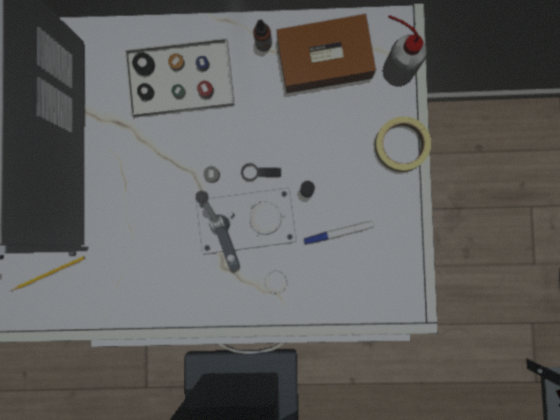

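View pics/side.png

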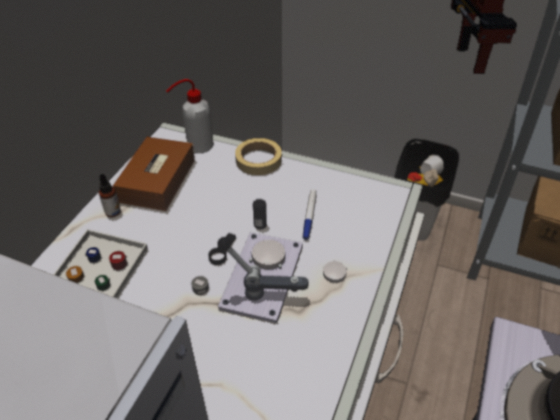

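The top view shows the plate around (247,220), block at (266,218), post at (220,224), strap end at (235,270), and ball at (202,197). The lookalikes are the small disc at (276,282), off the fixture, and the specimen at (212,174). The one I want is the larger disc between the pins at (266,218). Next is a close crop with measurements.

```bash
python3 - <<'E'
from h import *
c=pickle.load(open("top.pkl","rb"))
im=c["color"]; cr=cv2.resize(im[160:300,180:320],None,fx=4.2,fy=4.2,interpolation=cv2.INTER_CUBIC); save("crop",cr)
for n,px,z in [("post",(220,224),.06),("block",(266,218),.027),("strapend",(235,268),.05),("ball",(202,197),.136),("pin",(233,215),.045),("spec",(212,174),.017),("loupeA",(250,172),.013),("loupeB",(280,172),.013),("tube",(307,188),.06),("mk1",(305,241),.016),("mk2",(373,224),.016),
 ("s1",(285,194),.012),("s2",(291,238),.012),("s3",(207,247),.012),("small",(276,282),.015)]:
    print(n,plane(c,[px],z)[0].round(4), depth(c,[px])[0].round(4))
E
```

```text
post [ 0.5442 -0.0537  0.06  ] [ 0.5439 -0.0548  0.0679]
block [ 0.5549 -0.1353  0.027 ] [ 0.5548 -0.1355  0.0293]
strapend [ 0.4641 -0.0784  0.05  ] [ 0.464  -0.0784  0.0495]
ball [ 0.5866 -0.0353  0.136 ] [ 0.5859 -0.0366  0.1432]
pin [ 0.5609 -0.0757  0.045 ] [ 0.5621 -0.0734  0.0261]
spec [ 0.642  -0.0335  0.017 ] [ 0.6423 -0.033   0.0144]
loupeA [ 0.6445 -0.1058  0.013 ] [ 0.6465 -0.1045 -0.0013]
loupeB [ 0.6429 -0.1631  0.013 ] [ 0.6434 -0.163   0.0095]
tube [ 0.6057 -0.2127  0.06  ] [ 0.6053 -0.2126  0.0629]
mk1 [ 0.5104 -0.2073  0.016 ] [ 0.5104 -0.2074  0.0121]
mk2 [ 0.5394 -0.3356  0.016 ] [ 0.5394 -0.3359  0.0141]
s1 [ 0.6006 -0.1716  0.012 ] [ 0.6001 -0.1718  0.0173]
s2 [ 0.5167 -0.1811  0.012 ] [ 0.5167 -0.1811  0.0124]
s3 [ 0.5034 -0.0213  0.012 ] [ 0.5034 -0.0216  0.014 ]
small [ 0.4349 -0.151   0.015 ] [ 0.4348 -0.1509  0.0131]
```

View pics/crop.png

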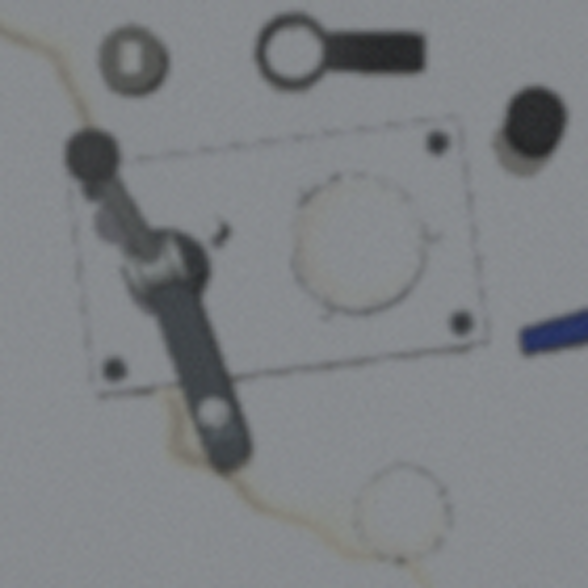

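The crop confirms the larger disc at crop (360,243), inside the pins on the plate. The strap is open at crop (230,450), the ball is at (92,155) and the stop pin at (220,232). I'll fit the frame, check IK and check the height of the grey box at the left.

```bash
cat >> h.py <<'E'
YAW=None
def fixture():
    c=pickle.load(open("top.pkl","rb"))
    cr=lambda *p:[(180+(u+.5)/4.2-.5,160+(v+.5)/4.2-.5) for u,v in p]
    W=plane(c,cr((437,142),(461,322),(115,369)),.012)[:,:2]
    C=plane(c,cr((462,117),(488,343),(98,395)),.012)[:,:2]
    B=plane(c,cr((360,243)),.027)[0,:2]
    E=plane(c,cr((214,412)),.057)[0,:2]   # spindle top
    y=W[2]-W[1]+C[2]-C[1]; yaw=np.arctan2(-y[0],y[1])
    cen=((W[0]+W[2])/2+(C[0]+C[2])/2)/2
    ey=np.array([-np.sin(yaw),np.cos(yaw)])
    cen=(2*cen+(B+.04*ey))/3
    post=cen+.045*ey
    th=np.arctan2(*(E-post)[::-1])
    return cen,yaw,post,th,B,E
E
python3 - <<'E'
from h import *
cen,yaw,post,th,B,E=fixture()
print(cen,np.degrees(yaw),post,np.degrees(th),"strap",th+2*np.pi*(th>0) and th, np.degrees(-np.pi/2+yaw-th), np.linalg.norm(E-post),B)
c=pickle.load(open("top.pkl","rb"))
print(depth(c,[(40,50),(80,100),(80,200),(84,245),(40,200),(130,350)]).round(3))
h=np.degrees(yaw)-90
for d in (-83,-60,-30,0):
  for off in (0,180):
    a=np.radians(h+d); p=post+.075*np.array([np.cos(a),np.sin(a)])
    q=env.inverse_kinematics([*p,.036],[180,0,(h+d+off+180)%360-180]); print(d,off,None if q is None else np.round(q,1))
E
```

```text
[ 0.55185543 -0.09554134] 6.312058933357448 [ 0.54690798 -0.05081413] -162.05818445510323 strap -2.8284488985458442 78.3702433884607 0.06720410542884699 [ 0.55592412 -0.13411498]
[[ 0.819  0.206  0.202]
 [ 0.784  0.209  0.044]
 [ 0.595  0.207  0.048]
 [ 0.513  0.219 -0.   ]
 [ 0.583  0.209  0.193]
 [ 0.165  0.38  -0.781]]
-83 0 [ 30.5  29.7 -36.3 121.8  29.1  37.2  77.3]
-83 180 [  9.3  25.6 -10.3 123.1   8.5  31.8 -84. ]
-60 0 [ 55.1  46.7 -68.3 118.4  54.8  55.7  82.9]
-60 180 [ 15.4  27.1 -14.  120.8  11.6  33.4 -60.5]
-30 0 [ 55.7  49.5 -68.3 113.8  55.8  58.7 116.2]
-30 180 [ 21.   29.9 -18.4 115.9  15.3  36.4 -31.2]
0 0 [  -4.3   32.1   13.9  112.5  -12.3   36.8 -156.2]
0 180 [ 24.8  33.4 -23.8 110.4  20.1  40.2  -4.7]
```

```bash
cat >> h.py <<'E'
def tool(phi,back,z,r=.076):
    p=fixture()[2]; a=np.radians(phi)
    return [*(p+r*np.array([np.cos(a),np.sin(a)])-back*np.array([-np.sin(a),np.cos(a)])),z],[180,0,(phi+360)%360-180]
E
python3 - <<'E'
from h import *
env.gripper_close()
env.movep(*tool(-162,.05,.2)); 
p,o=tool(-162,.05,.037); env.move_linear(p,velocity=.15)
s=env.get_state(); print(s["clock"],s["position"],s["eef_rot"],s["contact_force"],s["grip_width"])
c=env.camera("wrist"); save("w1",c["color"]); c=env.camera("side"); save("s1",c["color"][180:360,140:400].repeat(3,0).repeat(3,1))
E
```

```text
4.825 [ 0.4597381  -0.02675458  0.03758774] [ 1.79979695e+02 -6.54816517e-02  1.79907941e+01] [-0.77403259  0.13760538  1.03034578] 0.0025230226939978195
```

View pics/s1.png

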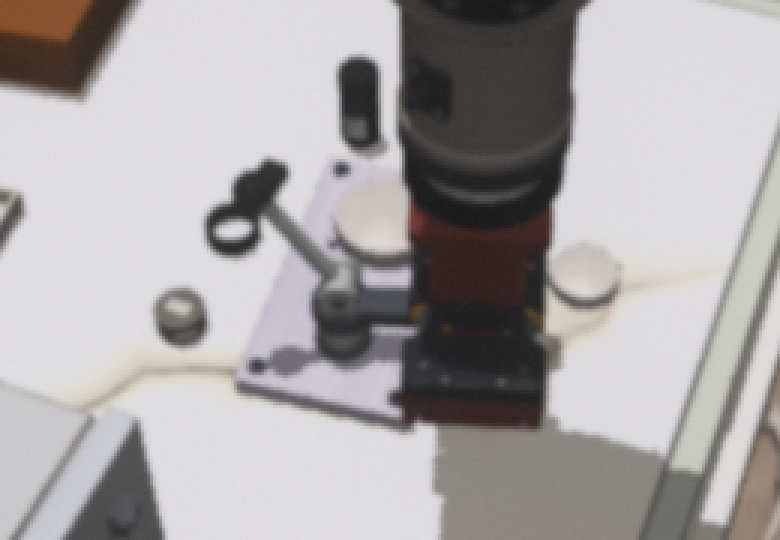

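The side crop shows the gripper beside the strap at crop (470,330), clear of the lever and its ball at (265,185). Starting the sweep.

```bash
python3 - <<'E'
from h import *
h=np.degrees(fixture()[1])-90
f0=env.get_state()["contact_force"]
def go(phi,back,v):
    p,o=tool(phi,back,.037); env.move_linear(p,o,velocity=v)
    s=env.get_state(); f=s["contact_force"]-f0; a=np.radians(phi)
    ft=f[:2]@[-np.sin(a),np.cos(a)]; print(round(phi,1),round(ft,1),np.round(f,1),round(s["clock"],2)); return -ft
go(-162,.027,.08)
phi=-162
for phi in np.linspace(-162,h-10,9)[1:]:
    if go(phi,.0235,.08)>15: break
while phi<h+5:
    phi+=1.5
    if go(phi,.0235,.04)>9: break
c=env.camera("top"); pickle.dump(c,open("top2.pkl","wb")); save("top2",cv2.resize(c["color"][160:300,180:320],None,fx=4.2,fy=4.2,interpolation=cv2.INTER_CUBIC))
E
```

```text
-162 -0.7 [-0.8  0.5  0.3] 5.37
-153.5 -1.2 [-1.1  0.8 -0.3] 5.71
-144.9 -0.8 [-0.7  0.5 -0.5] 6.01
-136.4 -1.9 [-1.8  0.9 -0.5] 6.31
-127.8 -0.8 [-0.9  0.2 -1.4] 6.61
-119.3 -2.7 [-2.5  1.1  0.1] 6.91
-110.8 -1.2 [-1.2  0.3 -0.6] 7.21
-102.2 -1.2 [-1.1  0.4 -0.2] 7.51
-93.7 -1.1 [-1.1  0.5 -1.6] 7.81
-92.2 -2.0 [-1.9  0.6 -1.2] 8.06
-90.7 -2.1 [-2.1  2.1 -0.3] 8.31
-89.2 -2.6 [-2.6  1.1 -0.5] 8.56
-87.7 -2.7 [-2.7  0.4 -1.3] 8.81
-86.2 -1.9 [-1.9  0.4 -0.7] 9.06
-84.7 -1.7 [-1.7  0.6 -0.3] 9.31
-83.2 -2.7 [-2.8  0.5 -0.5] 9.56
-81.7 -2.8 [-2.7 -0.7 -1.1] 9.81
-80.2 -1.7 [-1.8  0.3 -0.4] 10.06
-78.7 -7.2 [-7.1 -1.2  3.7] 10.31
```

View pics/top2.png

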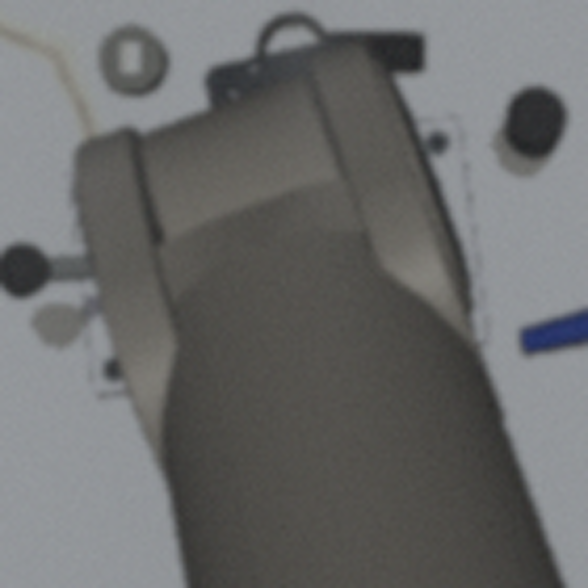

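The ball is now at crop (22,270), so the strap swung round, and the force has risen at the stop. I'll push slightly more to confirm, back off and lift.

```bash
python3 - <<'E'
from h import *
phi=-78.7
f0=np.array([-.77,.14,1.03])
for k in range(3):
    phi+=1; p,o=tool(phi,.0235,.037); env.move_linear(p,o,velocity=.04)
    s=env.get_state(); f=s["contact_force"]-f0; print(phi,f.round(1),s["clock"])
    if -f[0]>14: break
p,o=tool(-83,.06,.037); env.move_linear(p,o,velocity=.12)
p,o=tool(-83,.06,.20); env.move_linear(p,velocity=.25)
# out over the lever side, tool y across the lever
cen,yaw,post,*_=fixture(); ey=np.array([-np.sin(yaw),np.cos(yaw)])
env.movep([.42,-.06,.2],[180,0,95])
c=env.camera("top"); pickle.dump(c,open("top3.pkl","wb")); save("top3",cv2.resize(c["color"][160:300,165:305],None,fx=4.2,fy=4.2,interpolation=cv2.INTER_CUBIC))
c=env.camera("side"); pickle.dump(c,open("side3.pkl","wb"))
print(env.get_state()["clock"])
E
```

```text
-77.7 [-9.4 -1.3  5.6] 10.6083
-76.7 [-12.3  -2.1   9.8] 10.8583
-75.7 [-15.1  -1.3  12.1] 11.1083
13.0417
```

View pics/top3.png

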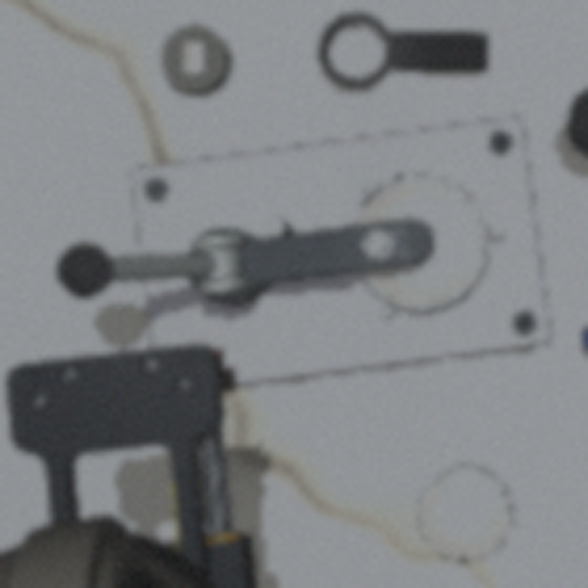

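The strap lies against the stop pin at crop (288,230), with its spindle (380,244) over the block (422,243). The lever is up, with the ball at (85,270). I'll locate the ball and the strap angle.

```bash
python3 - <<'E'
from h import *
c=pickle.load(open("top3.pkl","rb"))
cr=lambda *p:[(165+(u+.5)/4.2-.5,160+(v+.5)/4.2-.5) for u,v in p]
cen,yaw,post,*_=fixture()
ball=plane(c,cr((85,270)),.136)[0]; sp=plane(c,cr((380,244)),.057)[0]; pin=plane(c,cr((288,230)),.045)[0]
print("ball",ball,depth(c,cr((85,270))),"sp",sp,"pin",pin,"post",post,yaw)
d=ball[:2]-sp[:2]; print("lever dir",np.degrees(np.arctan2(d[1],d[0])), np.linalg.norm(d))
d=post-sp[:2]; print("strap dir",np.degrees(np.arctan2(d[1],d[0])), np.linalg.norm(d))
W=plane(c,cr((500,142),(524,322),(156,189)),.012)[:,:2]
for a,b in((0,2),): 
    d=W[2]-W[0]; print("plate y dir",np.degrees(np.arctan2(d[1],d[0])))
d=W[0]-W[1]; print("plate x dir",np.degrees(np.arctan2(d[1],d[0])))
ey=(ball[:2]-sp[:2]);ey/=np.linalg.norm(ey); 
for al in (60,30,0):
    a=np.radians(al); p=sp[:2]+ey*(.068+.085*np.cos(a)); print(p, env.inverse_kinematics([*p,.062+.085*np.sin(a)+.011],[180,0,95]), env.inverse_kinematics([*p,.062+.085*np.sin(a)+.011],[180,0,5]))
E
```

```text
ball [ 0.54231599 -0.00606097  0.136     ] [[ 0.54163572 -0.00910288  0.15019095]] sp [ 0.55424883 -0.11727293  0.057     ] pin [ 0.56205646 -0.07606851  0.045     ] post [ 0.54690798 -0.05081413] 0.11016621096700879
lever dir 96.12429741789424 0.11185031325804592
strap dir 96.30317703475144 0.06686299404690665
plate y dir 96.34811632930631
plate x dir 6.23793577015031
[ 0.54246005 -0.00740358] [ 32.41262746  27.7043271  -48.77004644 109.06777788  25.3900193
  54.63128615 -23.24186168] [  19.31731164   23.08680717  -31.18259357  109.87207426   15.12609721
   51.08305525 -104.42624252]
[0.53914083 0.02353102] [ 28.86471338  30.30745545 -48.76911707 110.7944592   28.84671036
  51.87085286 -29.48816251] [  15.12420642   25.21812444  -30.2523305   111.64682309   16.93142518
   47.48272222 -109.31957237]
[0.53792591 0.03485386] [ 26.38171241  34.03323049 -47.50649243 112.4138613   33.56499228
  48.28042541 -34.574796  ] [  11.88673708   28.520967    -27.95718171  113.33324772   19.28533985
   42.66945088 -112.54289098]
```

Strap direction 96.3° matches the plate's 96.3°, so the strap is home. Pressing the lever down along its arc.

```bash
python3 - <<'E'
from h import *
sp=np.array([.55425,-.11727]); a=np.radians(96.2); ey=np.array([np.cos(a),np.sin(a)])
def P(al,dz): a=np.radians(al); return [*(sp+ey*(.068+.085*np.cos(a))),.062+.085*np.sin(a)+.011+dz]
o=[180,0,95]
env.movep([.45,-.02,.22],o); env.movep(P(60,.04),o); env.move_linear(P(60,.006),velocity=.1)
f0=env.get_state()["contact_force"]
for al in list(range(60,-1,-5)):
    env.move_linear(P(al,-.001),velocity=.06); s=env.get_state(); f=s["contact_force"]-f0
    print(al,f.round(1),round(s["position"][2],4),round(s["clock"],2))
    if f[2]>60: break
for k in range(1,8):
    if f[2]>25: break
    env.move_linear(P(0,-.001-.001*k),velocity=.03); s=env.get_state(); f=s["contact_force"]-f0; print(k,f.round(1),round(s["position"][2],4),round(s["clock"],2))
E
```

```text
60 [0.7 1.7 2.6] 0.1463 14.62
55 [-0.4  3.3  3.4] 0.1422 14.89
50 [0.8 5.2 5. ] 0.1377 15.17
45 [-0.1  4.6  5.1] 0.1326 15.44
40 [-0.6  4.2  5.4] 0.1269 15.72
35 [-1.1  4.   4.8] 0.1208 15.99
30 [-1.7  1.6  3.2] 0.1142 16.27
25 [-0.9  1.2  1.2] 0.1074 16.54
20 [-1.4 -0.  -0.3] 0.1006 16.82
15 [-0.4 -0.2  0.9] 0.0935 17.09
10 [-0.4  0.1  0.2] 0.0864 17.37
5 [-1.   0.5 -0.4] 0.079 17.64
0 [-3.   1.5  8. ] 0.0723 17.92
1 [-4.8 -0.1 13.9] 0.0719 18.17
2 [-6.2 -0.3 19.9] 0.0715 18.42
3 [-8.9 -0.5 26.3] 0.0712 18.67
```

```bash
python3 - <<'E'
from h import *
p=env.get_state()["position"]
env.move_linear([p[0],p[1],.16],velocity=.15); env.movep([.42,-.02,.22],[180,0,95])
c=env.camera("top"); pickle.dump(c,open("top4.pkl","wb"))
s=env.camera("side"); pickle.dump(s,open("side4.pkl","wb")); print(env.get_state()["clock"])
a=cv2.resize(c["color"][170:270,165:305],None,fx=4.2,fy=4.2,interpolation=cv2.INTER_CUBIC)
b=cv2.resize(s["color"][200:340,180:400],None,fx=3.2,fy=3.2,interpolation=cv2.INTER_CUBIC)
save("top4",a); save("side4",b)
E
```

```text
20.1583
```

View pics/top4.png

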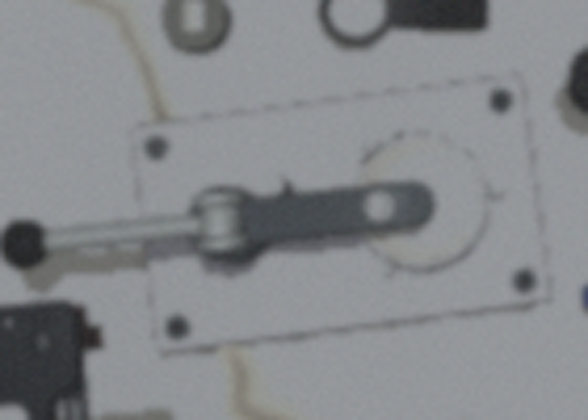

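View pics/side4.png

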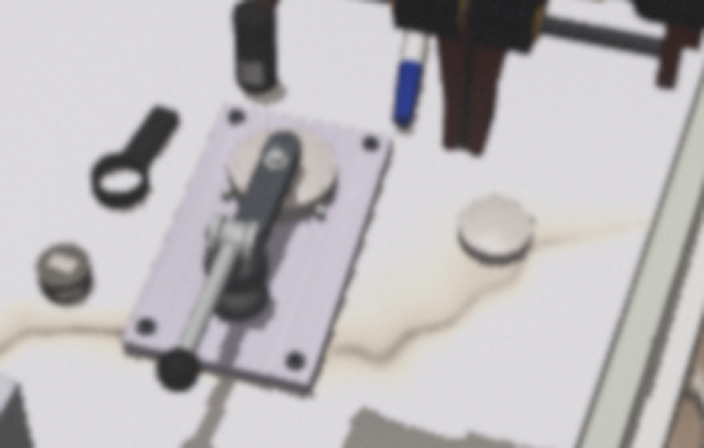

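The views show the lever level, with the ball at top crop (24,243), and the strap still over the block by the stop pin. I'll quantify any strap drift and the lever height.

```bash
python3 - <<'E'
from h import *
def blob(c,uv,r,bright):
    g=cv2.cvtColor(c["color"],cv2.COLOR_RGB2GRAY).astype(float); u,v=map(int,np.round(uv))
    w=g[v-r:v+r+1,u-r:u+r+1]; lo,hi=w.min(),w.max(); m=(w>.5*(lo+hi)) if bright else (w<lo+.35*(hi-lo))
    n,l,st,ct=cv2.connectedComponentsWithStats(m.astype(np.uint8)); k=l[r,r] or 1+st[1:,4].argmax(); return ct[k]+[u-r,v-r],st[k,4]
post=fixture()[2]
for t,sv in(("top3",244),("top4",206+42)):
    c=pickle.load(open(t+".pkl","rb")); p,n=blob(c,(165+380/4.2,160+sv/4.2),4,True)
    w=plane(c,[p],.056)[0][:2]; d=post-w; print(t,p,n,w,np.degrees(np.arctan2(d[1],d[0])))
T=pickle.load(open("top4.pkl","rb"));S=pickle.load(open("side4.pkl","rb"))
a,na=blob(T,(165+24/4.2,170+243/4.2),7,False); b,nb=blob(S,(180+178/3.2,200+369/3.2),8,False)
M=[np.c_[rt(c)[0],rt(c)[1]] for c in(T,S)]
X=cv2.triangulatePoints(*M,slopes(T,[a]).T,slopes(S,[b]).T).ravel();X=X[:3]/X[3]
w=plane(T,[a],.062)[0]; d=w[:2]-post; print("ball",na,nb,X,w,np.linalg.norm(d),np.degrees(np.arctan2(d[1],d[0])))
print(depth(T,[a]))
E
```

```text
top3 [254.74285714 217.62857143] 35 [ 0.55447695 -0.11655618] 96.56762361520452
top4 [255.  218.5] 38 [ 0.55288061 -0.11699367] 95.15691366026141
ball 94 151 [0.53983685 0.03648327 0.0640396 ] [0.53908146 0.03665504 0.062     ] 0.08781862404174343 95.11306549940838
[[0.53870858 0.03442986 0.07115858]]
```

The strap drifted about 0.025 rad and the ball is level to within 2 mm. Both are inside tolerance, so I'm handing in.

```bash
python3 -c "
from rig import env
print(env.job_done(), env.get_state()['clock'])"
```

```text
the job is handed in; nothing more can be done
the job is handed in; nothing more can be done
```

The job is handed in with the block clamped in its seat: by camera the strap is within about 0.025 rad of home, the lever ball is within 2 mm of level, and nothing nearby looks disturbed. I couldn't measure the foot's force on the block directly, and no verdict came back.

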